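# Set the height stop of the sachet conveyor to its setting block

## Robot

A 6-joint arm with a two-finger parallel gripper is mounted at the origin on the work surface. World frame = base frame: x ahead of the robot, y to its left, z up, the work surface at z = 0. Lengths are in mm, angles in rad, forces in N, time in s.
With the tool pointing down it reaches from about 300 to 775 mm from the base axis. Payload 14.6 kg.
Tool frame: the origin (TCP) lies on the centre line of the jaws, within the pads' length; the fingertips stand 8 mm ahead of it and the grasp point (between the pads) lies 11 mm behind it; z points along the fingers, y is the direction in which the jaws open and shut (so a half turn about z gives the same grasp; the last joint's range is limited). The gripper opens to 94 mm and grips with 3 to 60 N. Pads are 16 mm wide; open, the fingers measure 119 mm over their backs; the gripper's body (75 mm by 177 mm) begins 78 mm behind the grasp point.
Start: joints at [-1.194, 0.3, 1.521, -0, 1.321, -0.067], TCP at [236.148, -496.713, 213.446] pointing down, gripper open.
Joint ranges: [-3.03, 3.03], [-0.79, 2.21], [0.23, 2.52], [-1.04, 4.18], [0, 3.07], [-2.55, 2.55]. Speed limits (rad/s): [2.22, 2.22, 2.57, 3.14, 3.14, 3.14].

## Interface

Orientations are given as [roll, pitch, yaw] about the fixed x, y, z axes, in that order (R = Rz(yaw) Ry(pitch) Rx(roll)).
In Python, from cell import read_state, cams, manip gives the robot as it stands.
- The arm moves only by the shell command python3 -m handwheel 'ROWS' [OPENING] [FORCE]. ROWS is JSON, a list of rows, each a list of 4 numbers: the shift along the tool's x, y, z in m, then the turn about the tool's z in degrees. In form: [[dx, dy, dz, turn], ...]. A call has 1 to 5 rows; each row is the pose to reach, as a shift and turn from the pose measured when the call began, along the tool's axes at that moment; what a row does not reach only later rows make up. A row lasts 1/8 s, in which the tool goes at most 62.5 mm and 10.7 degrees, less where a joint would pass 70% of its speed; a pose out of reach is approached as far as the arm can. A call with a gripper value outside its range is refused whole. OPENING is the closure, from 0 (fully open) to 1 (shut), set as the call begins (- or left out, the last holds). The fingers move at their own pace and stop on an object; FORCE is the grip in N (left out, the last holds). Time passes only in rows, so rows that repeat a pose let the fingers close. It gives the time, the measured TCP pose, the force and the opening at its end, in the units of the state.
- read_state(): the state, without advancing time (a new reading comes with each control period).
- cams.camera(name): name is "scene" or "top" or "wrist"; returns the picture (420x560x3 uint8, red, green, blue); there is no depth.
- cams.get_calibration(name): a dict with "vertical_fov" (degrees; the focal length in pixels is half the picture's height over the tangent of half this angle, whatever the lens; pixels are square), "cx", "cy" (the principal point, pixels), "R" (3x3) and "t" (3): a world point X has camera coordinates R X + t. Camera axes: x right, y down, z forward; pixel columns grow to the right and rows downward; lengths in mm; the calibration is good to about 2 mm. A picture is of the moment at which its call begins: read the wrist's pose just before it. get_calibration takes no time and is no camera call; for the wrist camera it gives the pose at the moment of the call.
- manip.sign_off(): hands the job in, once; it reports no verdict.
The state is a dict: "clock": time; "joints": joint angles; "qd": joint speeds; "effort": joint torques, N m; "eef_pos": TCP position; "eef_rot": TCP orientation; "wrist_force": force on the tool from outside, world axes, zero at the start; "moment": the same for the moment, N m; "finger_gap": finger opening in mm.
Only numpy, scipy, OpenCV 4.12 (cv2) and the standard library are available. Lean on these libraries where they do the work, as an engineer would, in place of code of your own. Each camera call takes 0.05 s, during which the arm holds its last target. There are 200 camera calls.

## Task

Set the height stop over the small conveyor: take the green driver from its holder, put it in the brass stop screw and turn it clockwise until the sprung white nose is pushed in about 2 mm by the blue setting block, so that the block just drags; do not wind it down hard or shift the block. Then stand the driver back in its holder, and leave the jar, the check weight and everything else where they are.

Things in the scene. Friction and masses are not known exactly. Their poses are not given: they have to be found in the camera images.
- conveyor: Fixed belt conveyor, 310 long (its y), 130 wide (its x), dark green belt 60 above the table, aluminium rails up to 63. Origin on the table under its centre, on the stop screw's axis; z up. A steel gate column 22 x 50, 131 high, at x = -74 (robot side) carries an arm 44 wide, top at 131, reaching over the belt to x = +24; the screw stands in the arm.
- screw_socket (a point): Centre of the mouth of the square socket in the brass screw head (head 32 x 32 square, open upward, about 168 above the table at the start). Socket 14.5 x 14.5 square, 18 deep below this point, mouth chamfered 2 mm. z up; x and y lie along the sides of the square, so the driver fits at any quarter turn. It turns with the screw and sinks with it as the screw goes down.
- stop_screw (a joint): Angle of the stop screw, rad: 0 is fully up, it grows as the screw turns clockwise seen from above, end of travel 3.7. A steep right-hand thread: the screw with its nose goes down 24 mm per full turn (3.82 mm per rad). Friction 0.15 N m; it stays where it is left and is not pushed down by weight.
- nose_tip (a point): Lower end of the white nose (12 dia, rounded, red band 8.5 to 10.5 above the end) under the arm, on the axis of the screw, whose brass end is 11.5 above it when the nose hangs free; at 2 mm in, half of the band has gone up into the screw. At the start it is 3 to 6 mm above the setting block.
- nose (a joint): How far the nose is pushed up into the screw, m: 0 when it hangs free, at most 0.008. Spring 0.5 N at 0, 0.5 N more per mm.
- block_top (a point): Centre of the top face of the blue setting block, 36 x 100 x 25 high, 250 g, lying loose on the belt under the nose; long side is its y. This point is 85 above the table. It is already in place: do not move it.
- driver_handle (a point): Centre of the driver's bright green handle, a box 30 (its x) x 20 (its y) x 65 (its z, up); grasp from above across the 20. Driver 180 g. Its tip's end is 82.5 below this point; a collar 44 dia has its underside 37.5 below. At the start it stands in its holder, collar on the holder's top, this point about 93.5 above the table.
- driver_tip (a point): Centre of the lower end of the driver's steel tip, on the driver's axis, z up along it. Tip 12 x 12 square for 20 up from the end, sides parallel to the handle's, narrowing in steps to 8 x 8 over the last 6; above it a round shank, 12 dia.
- holder_mouth (a point): Centre of the hole mouth on top of the driver's holder, a fixed grey block 70 x 70 x 56 high (this point 56 above the table). Square hole 26 wide, 52 deep, chamfered 3; the driver's collar rests on the top, its shank in the hole. z up. Holder stands to the left or the right of the conveyor.
- parts_bin: Fixed small blue open bin 100 x 80 x 40 high with plugs in it, on the other side from the holder. Not needed. Origin under its centre.
- check_weight: Loose brass check weight with knob, 32 dia, 56 high, 200 g. Leave alone. Origin under its centre.
- jar: Loose white jar with a blue lid, 56 dia, 75 high, 150 g. Leave alone. Origin under its centre.
Not all that is in view belongs to the job. Of the things like the part that bears holder_mouth, leave any that is turquoise; of the rest the larger one is meant.

How it is judged:
By the outcome, as a careful person would: the job done as asked, in the order asked, and still so for the second after the job is handed in, with the robot touching nothing.
It also fails if it takes over 51 s, if anything falls off the work surface, if the arm or the gripper's body presses on something with over 40 N, if the wrist force passes 120 N, or if a joint passes its speed limit or range.

## Working session

There is one attempt and no reset: what is moved stays moved. The work goes in short steps, Python scripts to look and compute and a shell command to move; the robot and the scene stay as the last step left them, time stands still between calls to the robot, and variables do not carry over. Pictures are saved under pics/ and viewed, about 8 in all and at most 12, crops included, and the job is handed in when it is done.

```bash
mkdir -p pics; ls; cat > h.py <<'E'
import numpy as np, cv2
from cell import read_state, cams, manip
def ray(c,u,v):
    h=c.get('height',420); f=210/np.tan(np.radians(c['vertical_fov'])/2)
    R=np.array(c['R']);t=np.array(c['t'])
    d=R.T@np.array([(u-c['cx'])/f,(v-c['cy'])/f,1.]); o=-R.T@t
    return o,d
def onz(c,u,v,z):
    o,d=ray(c,u,v); return o+d*(z-o[2])/d[2]
def proj(c,X):
    f=210/np.tan(np.radians(c['vertical_fov'])/2)
    p=np.array(c['R'])@np.array(X)+np.array(c['t']); return np.array([c['cx']+f*p[0]/p[2],c['cy']+f*p[1]/p[2]])
E
python3 - <<'E'
from h import *
s=read_state();print(s)
ims=[]
for n in ['top','scene']:
    c=cams.get_calibration(n);print(n,c)
    im=cams.camera(n);cv2.imwrite(f'pics/{n}0.png',im[:,:,::-1])
E
```

```text
pics
{'clock': 0.0, 'joints': array([-1.19360301e+00,  3.00460475e-01,  1.52155645e+00, -7.48806028e-06,
        1.32069989e+00, -6.65799106e-02]), 'qd': array([-1.20880180e-04, -2.74900286e-04, -9.98977255e-06,  1.38215634e-04,
       -3.73478709e-05, -4.22870635e-04]), 'effort': array([-8.33677841e-04, -5.31810486e+01, -3.52738130e+01,  7.07760570e-02,
        2.44419387e-02, -1.21148064e-04]), 'eef_pos': array([ 236.05826469, -496.49613584,  212.90257178]), 'eef_rot': array([-3.14047050e+00, -6.75545459e-05,  4.43775045e-01]), 'wrist_force': array([-0.56310147,  0.66606726, -0.53723274]), 'moment': array([-0.02786445, -0.02642659,  0.0133263 ]), 'finger_gap': 94.02050858417266}
top {'vertical_fov': 43.80377367619033, 'cx': 277.5914150782747, 'cy': 215.2078751696126, 'R': array([[-0.00849548, -0.99992873, -0.00838858],
       [-0.99228929,  0.00946732, -0.12358131],
       [ 0.12365192,  0.00727401, -0.99229899]]), 't': array([  33.19166168,  501.87884592, 1445.5031966 ])}
scene {'vertical_fov': 49.69946464157009, 'cx': 275.5429460793505, 'cy': 209.29059946608214, 'R': array([[ 0.55757077,  0.83009473, -0.00758831],
       [ 0.47747685, -0.32816984, -0.81505853],
       [-0.67906605,  0.45082957, -0.57932893]]), 't': array([-279.64207405, -125.37845825, 1383.33691642])}
```

View pics/top0.png

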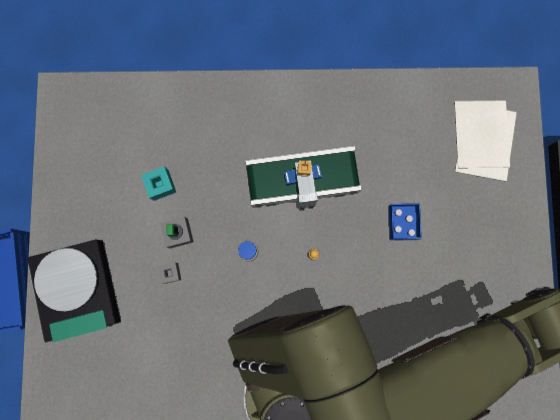

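View pics/scene0.png

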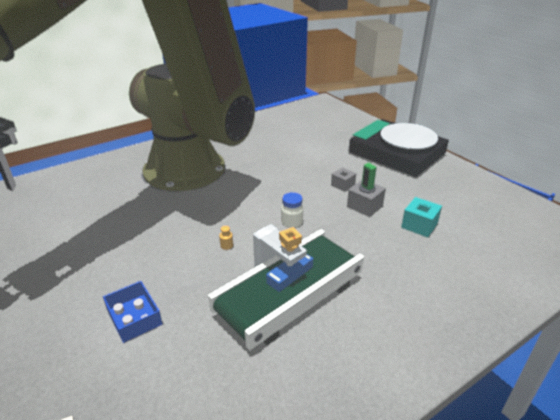

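The top view shows the driver in the grey holder at (172,230), the small grey decoy at (169,273), the turquoise one at (157,183), the screw head at (304,168), the jar at (248,250) and the weight at (314,254). The scene view agrees.

```bash
cat >> h.py <<'E'
def blobs(im,lo,hi,amin=20):
    m=cv2.inRange(cv2.cvtColor(im,cv2.COLOR_RGB2HSV),np.array(lo),np.array(hi))
    n,l,st,ce=cv2.connectedComponentsWithStats(m)
    return m,[(st[i,4],ce[i].round(1),cv2.minAreaRect(np.argwhere(l==i)[:,::-1].astype(np.float32))) for i in range(1,n) if st[i,4]>=amin]
GREEN=((50,120,40),(75,255,255)); BRASS=((10,120,120),(28,255,255))
E
python3 - <<'E'
from h import *
for n in ['top','scene']:
    c=cams.get_calibration(n);im=cv2.imread(f'pics/{n}0.png')[:,:,::-1].copy()
    for nm,col,z in (('green',GREEN,100),('brass',BRASS,168)):
        for a,ce,r in blobs(im,*col)[1]: print(n,nm,a,ce,r[1],r[2],onz(c,*ce,z).round(1))
c=cams.get_calibration('top')
print('gray holder pts',[onz(c,*p,56).round() for p in((165,222),(188,218),(190,243),(165,247))])
print('rail',[onz(c,*p,63).round() for p in((247,163),(354,150),(360,190),(252,205))])
print('jar',onz(c,248,250,75),'wt',onz(c,314,254,50))
def tri(a,b):
    A=[];B=[]
    for n,p in(('top',a),('scene',b)):
        o,d=ray(cams.get_calibration(n),*p);d/=np.linalg.norm(d);P=np.eye(3)-np.outer(d,d);A.append(P);B.append(P@o)
    return np.linalg.solve(sum(A),sum(B))
print(tri((172,230),(369.5,177)),tri((304.5,167.5),(290,238)))
E
```

```text
top green 98 [170.3 229.8] (11.0, 11.0) 90.0 [456.8 317.1 100. ]
top brass 153 [304.  167.5] (14.0, 12.0) 90.0 [609.1 -41.8 168. ]
top brass 84 [313.6 253.8] (10.0, 9.0) 90.0 [385.5 -62.9 168. ]
scene green 37 [369.5 166.3] (9.47046184539795, 4.270992755889893) 21.801406860351562 [433.4 342.6 100. ]
scene brass 37 [224.9 229.2] (5.0, 7.0) 90.0 [ 534.7 -136.6  168. ]
scene brass 167 [289.9 234.8] (12.255892753601074, 18.198143005371094) 68.19859313964844 [618.3 -44.7 168. ]
scene brass 64 [225.4 236.4] (7.0, 11.0) 90.0 [ 554.4 -146.3  168. ]
gray holder pts [array([483., 342.,  56.]), array([494., 278.,  56.]), array([424., 271.,  56.]), array([414., 340.,  56.])]
rail [array([646., 113.,  63.]), array([ 681., -188.,   63.]), array([ 567., -201.,   63.]), array([527.,  99.,  63.])]
jar [402.059375   109.69001599  75.        ] wt [390.82212338 -71.18247989  50.        ]
[458.88671478 316.85295444  88.62267557] [612.73298821 -42.31566196 155.32523105]
```

```bash
python3 -m handwheel '[[0.552,-0.645,-0.04,0],[0.552,-0.645,-0.04,0],[0.552,-0.645,-0.04,0],[0.552,-0.645,-0.04,0],[0.552,-0.645,-0.04,0]]'
python3 -c "
from h import *
s=read_state();c=cams.get_calibration('wrist');R=np.array(c['R']);print(s['eef_pos'],s['eef_rot'],c,-R.T@c['t'])"
```

```text
clock: 0.72
eef_pos: [317.5, -193.5, 228.2]
eef_rot: [-3.141, -0.0, 0.443]
wrist_force: [1.6, 0.0, 0.2]
finger_gap: 94.3
[ 317.54327039 -193.45894189  228.22625525] [-3.14061078e+00 -1.77016356e-04  4.43227893e-01] {'vertical_fov': 64.45308409645388, 'cx': 278.7109796407023, 'cy': 203.50127478567293, 'R': array([[ 0.42874462, -0.90342513, -0.00104276],
       [-0.8746148 , -0.41536052,  0.25004918],
       [-0.22633383, -0.10629523, -0.96823258]]), 't': array([-311.01748107,  167.17810116,  457.61158619])} [ 383.13649767 -162.8998951   400.94738207]
```

```bash
python3 -m handwheel '[[0.345,-0.4,-0.02,0],[0.345,-0.4,-0.02,0],[0.345,-0.4,-0.02,0],[0.345,-0.4,-0.02,0],[0.345,-0.4,-0.02,0]]'
```

```text
clock: 1.35
eef_pos: [400.1, 108.0, 240.4]
eef_rot: [-3.141, -0.001, 0.444]
wrist_force: [0.4, -0.6, 0.6]
finger_gap: 94.2
```

Remaining d=(57,208): dx=.141, dy=-.163.

```bash
python3 -m handwheel '[[0.141,-0.163,-0.01,0],[0.141,-0.163,-0.01,0],[0.141,-0.163,-0.01,0],[0.141,-0.163,-0.01,0],[0.141,-0.163,-0.01,0]]'
python3 - <<'E'
from h import *
c=cams.get_calibration('wrist');im=cams.camera('wrist');cv2.imwrite('pics/w1.png',im[:,:,::-1])
for a,ce,r in blobs(im,*GREEN,amin=150)[1]: print(a,ce,r,onz(c,*ce,110).round(1))
E
```

```text
clock: 1.98
eef_pos: [457.3, 317.1, 249.6]
eef_rot: [-3.141, 0.001, 0.446]
wrist_force: [0.0, -1.1, -0.1]
finger_gap: 94.0
836 [281.4 193.2] ((282.1000061035156, 193.6999969482422), (24.033309936523438, 41.10960388183594), 18.434947967529297) [460.1 315.3 110. ]
```

View pics/w1.png

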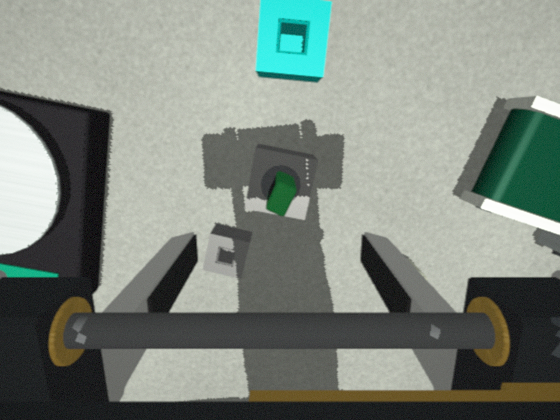

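The driver's handle is at about (282,193) in the holder, with the small decoy at (228,250). I crop to separate the top face from the sides.

```bash
python3 - <<'E'
import cv2
im=cv2.imread('pics/w1.png')[130:230,220:350];cv2.imwrite('pics/w1c.png',cv2.resize(im,None,fx=6,fy=6,interpolation=cv2.INTER_CUBIC))
E
```

```text
(no output)
```

View pics/w1c.png

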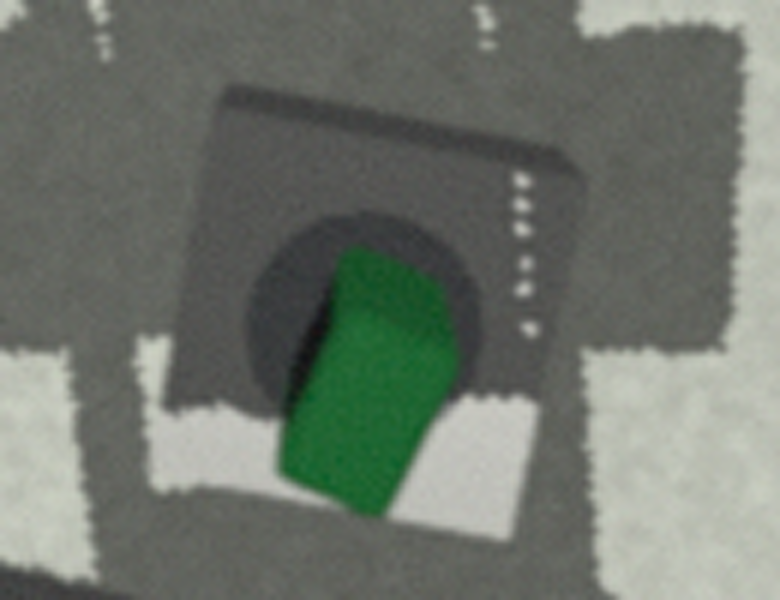

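```bash
python3 - <<'E'
from h import *
c=cams.get_calibration('wrist')
def face(P,z):
    Q=np.array([onz(c,220+x/6,130+y/6,z) for x,y in P]);e=Q-np.roll(Q,-1,0)
    print(Q.mean(0).round(1),np.linalg.norm(e,axis=1).round(1),np.degrees(np.arctan2(e[:,1],e[:,0])).round(1))
face([(340,308),(458,355),(383,518),(278,470)],126)
face([(225,105),(578,175),(513,540),(155,490)],56)
# collar ellipse
face([(365,212),(482,320),(365,425),(248,320)],61)
print(read_state()['eef_pos'],read_state()['eef_rot'])
E
```

```text
[458.1 314.  126. ] [19.3 28.1 17.9 27.1] [  93.4    1.9  -90.  -175.3]
[457.2 312.5  56. ] [65.7 70.7 69.2 74.1] [ 104.3   16.9  -72.8 -165.8]
[460.  314.4  61. ] [29.4 29.3 29.3 29.3] [  72.7  -21.7 -107.3  158.3]
[457.26093019 315.92892304 249.85426983] [-3.14106216e+00  8.48559212e-04  4.44611386e-01]
```

```bash
python3 -m handwheel '[[0,0.002,0.03,10],[0,0.002,0.06,20],[0,0.002,0.11,23],[0,0.002,0.15,23],[0,0.002,0.157,23]]' && python3 -m handwheel '[[0,0,0,0],[0,0,0,0],[0,0,0,0],[0,0,0,0]]' 1 30
```

```text
clock: 2.65
eef_pos: [457.0, 312.5, 91.1]
eef_rot: [3.14, 0.004, 0.042]
wrist_force: [-0.6, 0.2, 1.5]
finger_gap: 93.8
clock: 3.15
eef_pos: [457.2, 312.6, 91.7]
eef_rot: [3.14, 0.004, 0.042]
wrist_force: [-0.2, 0.0, -1.1]
finger_gap: 57.6
```

```bash
python3 -m handwheel '[[0,0,0,0],[0,0,0,0],[0,0,0,0],[0,0,0,0],[0,0,0,0]]';  python3 -m handwheel '[[0,0,0,0],[0,0,0,0],[0,0,0,0],[0,0,0,0]]'
```

```text
clock: 3.78
eef_pos: [457.2, 312.7, 91.7]
eef_rot: [3.14, 0.004, 0.042]
wrist_force: [-0.8, -0.2, 0.2]
finger_gap: 19.6
clock: 4.28
eef_pos: [457.2, 312.7, 91.7]
eef_rot: [3.14, 0.004, 0.042]
wrist_force: [0.3, 0.5, 0.2]
finger_gap: 19.9
```

Gripped at 20 mm. Now I work out a side-view pose for the nose while lifting the driver.

```bash
python3 -m handwheel '[[0,0,-0.05,0],[0,0,-0.09,0],[0,0,-0.14,0],[0,0,-0.19,0]]'
cat >> h.py <<'E'
from scipy.spatial.transform import Rotation as Ro
def tool(p,rpy): return Ro.from_euler('xyz',rpy).as_matrix(),np.array(p,float)
def moved(c,s,p,yaw):  # calibration if TCP were at p, yaw deg
    R0,p0=tool(s['eef_pos'],s['eef_rot']);R1,p1=tool(p,[np.pi,0,np.radians(yaw)])
    R=np.array(c['R'])@R0@R1.T; d=dict(c); d['R']=R
    d['t']=np.array(c['t'])+np.array(c['R'])@p0-R@p1; return d
def todo(p,yaw):
    s=read_state();R0,p0=tool(s['eef_pos'],s['eef_rot']);d=R0.T@(np.array(p)-p0)
    print('rows shift',(d/1000).round(4),'turn',round(-((yaw-np.degrees(s['eef_rot'][2])+180)%360-180),1))
S=np.array([609,-42.]);a=np.radians(6.6);Cx=np.array([np.cos(a),np.sin(a)]);Cy=np.array([-np.sin(a),np.cos(a)])
def cw(x,y,z): return np.r_[S+x*Cx+y*Cy,z]
E
python3 - <<'E'
from h import *
s=read_state();c=cams.get_calibration('wrist')
print(s['eef_pos'],s['finger_gap'])
for p,y in(((525,130,160),35),((525,120,150),30),((500,130,155),35)):
    d=moved(c,s,p,y)
    print(p,y,[proj(d,cw(*q)).round() for q in((0,0,90),(0,0,168),(24,22,131),(24,22,112))]);todo(p,y)
E
```

```text
clock: 4.78
eef_pos: [457.6, 312.7, 283.1]
eef_rot: [3.14, 0.004, 0.042]
wrist_force: [0.6, 0.3, -0.5]
finger_gap: 19.7
[457.56548143 312.6903942  283.05515042] 19.69214306819958
(525, 130, 160) 35 [array([520., 253.]), array([618., 308.]), array([562., 232.]), array([539., 223.])]
rows shift [0.0602 0.1852 0.1231] turn -32.6
(525, 120, 150) 30 [array([526., 231.]), array([635., 281.]), array([567., 204.]), array([542., 197.])]
rows shift [0.0598 0.1951 0.1331] turn -27.6
(500, 130, 155) 35 [array([549., 230.]), array([665., 278.]), array([599., 203.]), array([572., 196.])]
rows shift [0.0352 0.1841 0.1282] turn -32.6
```

```bash
python3 -m handwheel '[[0.06,0.185,0.123,-32.5],[0.06,0.185,0.123,-32.5],[0.06,0.185,0.123,-32.5],[0.06,0.185,0.123,-32.5],[0.06,0.185,0.123,-32.5]]'
python3 - <<'E'
from h import *
c=cams.get_calibration('wrist');im=cams.camera('wrist');cv2.imwrite('pics/w2.png',im[:,:,::-1])
print(read_state()['eef_pos'])
u,v=proj(c,cw(0,0,95)).astype(int);print(u,v)
cr=im[max(v-55,0):v+45,460:560,::-1];cv2.imwrite('pics/w2c.png',np.hstack([cv2.resize(im[:,:,::-1],(400,300)).copy(),np.zeros((300,0,3),np.uint8)]) if 0 else cv2.resize(cr,None,fx=6,fy=6,interpolation=cv2.INTER_CUBIC))
print(max(v-55,0))
E
```

```text
clock: 5.4
eef_pos: [524.5, 127.7, 158.0]
eef_rot: [-3.139, 0.008, 0.606]
wrist_force: [0.2, 0.4, -1.9]
finger_gap: 19.6
[524.65676007 129.23860086 159.32945648]
525 252
197
```

View pics/w2c.png

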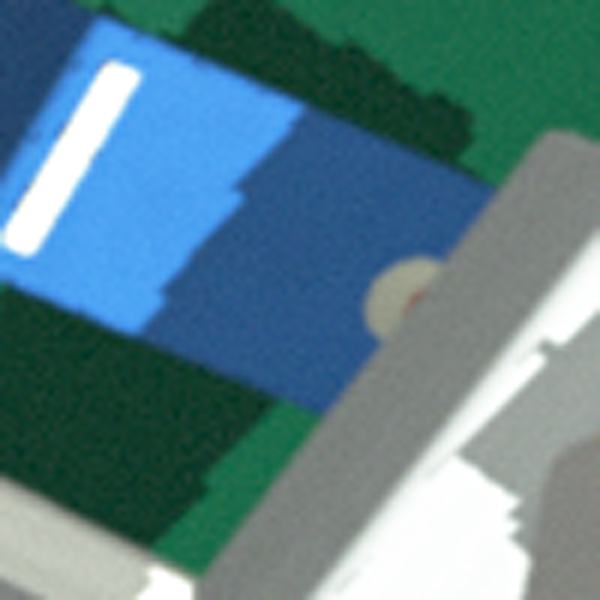

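The crop shows the nose tip's left edge at pixel (521,248). Only a sliver of the red band, about (529,247), clears the arm. I plan to turn part way, then look again from here. Next I look at the screw head.

```bash
python3 - <<'E'
from h import *
todo(cw(0,-45,280),96.6)
E
```

```text
rows shift [-0.0504  0.2282 -0.1207] turn -61.8
```

```bash
python3 -m handwheel '[[0,0,-0.06,-10],[0,0.01,-0.12,-20],[-0.01,0.07,-0.121,-30],[-0.03,0.13,-0.121,-40],[-0.05,0.185,-0.121,-50]]'
python3 - <<'E'
from h import *
todo(cw(0,-45,280),96.6)
E
```

```text
clock: 6.08
eef_pos: [590.2, -50.7, 281.3]
eef_rot: [-3.137, 0.003, 1.485]
wrist_force: [0.4, 1.3, -1.4]
finger_gap: 20.0
rows shift [-0.0338  0.027   0.0013] turn -11.5
```

```bash
python3 -m handwheel '[[-0.034,0.027,0,-10],[-0.034,0.027,0,-11.5],[-0.034,0.027,0,-11.5]]'
python3 - <<'E'
from h import *
s=read_state();c=cams.get_calibration('wrist');im=cams.camera('wrist');cv2.imwrite('pics/w3.png',im[:,:,::-1])
print(s['eef_pos'],s['eef_rot'])
for a,ce,r in blobs(im,*BRASS,amin=150)[1]: print(a,ce,r,onz(c,*ce,168).round(1))
b=np.argwhere
m,_=blobs(im,*BRASS);u,v=proj(c,cw(0,0,168)).astype(int);print(u,v)
cv2.imwrite('pics/w3c.png',cv2.resize(im[v-50:v+50,u-65:u+65,::-1],None,fx=6,fy=6,interpolation=cv2.INTER_CUBIC))
E
```

```text
clock: 6.45
eef_pos: [614.1, -85.5, 281.7]
eef_rot: [-3.137, 0.002, 1.685]
wrist_force: [-0.3, 0.2, -1.4]
finger_gap: 19.9
[614.12568654 -85.54370228 281.71936126] [-3.13719292e+00  1.54319507e-03  1.68503598e+00]
770 [109.  142.8] ((109.0, 143.0), (40.0, 24.0), -0.0) [464.5 -51.3 168. ]
1425 [284.1 150.8] ((283.6346435546875, 149.82691955566406), (40.007686614990234, 40.596038818359375), 11.309932708740234) [613.2 -41.  168. ]
333 [228.3 333.3] ((229.181884765625, 331.4537048339844), (8.62769889831543, 67.11897277832031), 3.2396998405456543) [ 579.5 -225.1  168. ]
310 [329.1 334.7] ((328.4999694824219, 331.4999694824219), (6.999999046325684, 66.99998474121094), 0.0) [ 678.6 -215.   168. ]
1182 [303.5 393.2] ((293.0030517578125, 391.92803955078125), (15.395285606384277, 190.10299682617188), 89.58780670166016) [ 662.8 -287.4  168. ]
279 151
```

View pics/w3c.png

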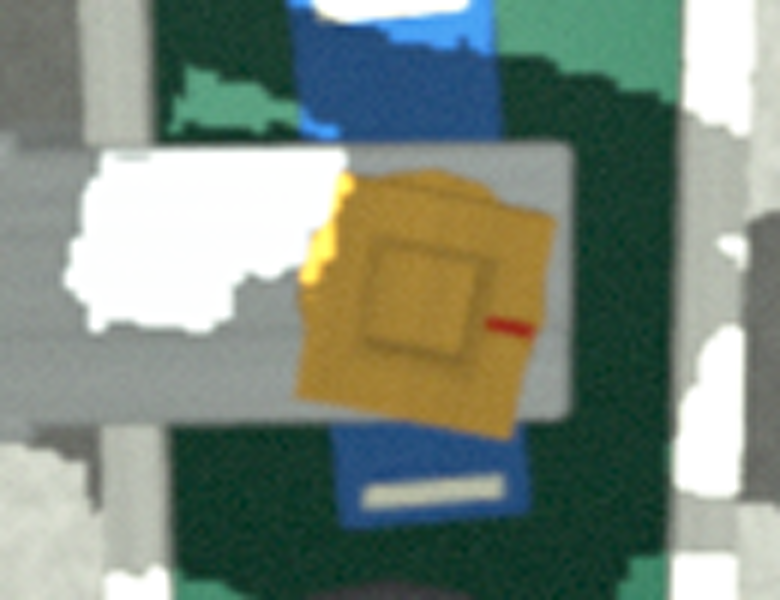

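```bash
python3 - <<'E'
from h import *
c=cams.get_calibration('wrist')
def face(P,z):
    Q=np.array([onz(c,214+x/6,101+y/6,z) for x,y in P]);e=Q-np.roll(Q,-1,0)
    print(Q.mean(0).round(1),np.linalg.norm(e,axis=1).round(1),np.degrees(np.arctan2(e[:,1],e[:,0])).round(1))
face([(342,175),(555,215),(515,440),(297,398)],168)
face([(385,240),(492,262),(470,362),(362,345)],168)
m=onz(c,214+85,101+54.5,168);print('mark',m)
for q in((150,0),(165,600),(670,0),(665,600)): print(onz(c,214+q[0]/6,101+q[1]/6,60 if 0 else 63))
print(np.degrees(read_state()['eef_rot']))
E
```

```text
[614.2 -42.1 168. ] [30.4 32.4 32.1 32.1] [176.2  87.5  -4.4 -95.4]
[614.1 -41.2 168. ] [15.4 14.5 15.7 15.2] [175.1  84.7  -2.3 -96. ]
mark [626.24835916 -43.28834374 168.        ]
[558.47556502  -1.42940355  63.        ]
[ 571.27273686 -116.70436756   63.        ]
[655.25931879   9.66865863  63.        ]
[ 671.55264611 -105.05721796   63.        ]
[-1.79759576e+02  9.68913745e-02  9.65591553e+01]
```

```bash
sed -i 's/S=np.array(\[609,-42.\])/S=np.array([614,-41.8])/' h.py; python3 - <<'E'
from h import *
todo((614,-42.8,252),85.7)
E
```

```text
rows shift [0.0423 0.0049 0.0298] turn 10.9
```

```bash
python3 -m handwheel '[[0.042,0.005,0,10],[0.042,0.005,0.02,11],[0.042,0.005,0.03,11],[0.042,0.005,0.03,11]]'; python3 -c "
from h import *
todo((614,-42.8,233),85.7)"
```

```text
clock: 7.0
eef_pos: [613.8, -42.7, 251.5]
eef_rot: [-3.137, 0.002, 1.494]
wrist_force: [0.4, -0.6, -0.7]
finger_gap: 19.8
rows shift [-0.      0.0003  0.0185] turn -0.1
```

```bash
python3 -m handwheel '[[0,0,0.004,0],[0,0,0.008,0],[0,0,0.011,0],[0,0,0.011,0]]'
```

```text
clock: 7.5
eef_pos: [613.7, -42.8, 240.3]
eef_rot: [-3.136, 0.002, 1.494]
wrist_force: [1.0, 0.3, -1.5]
finger_gap: 19.7
```

```bash
python3 -m handwheel '[[0,0,0.003,0],[0,0,0.006,0],[0,0,0.0075,0],[0,0,0.0075,0]]'
```

```text
clock: 8.0
eef_pos: [613.6, -42.8, 232.7]
eef_rot: [-3.136, 0.002, 1.494]
wrist_force: [-0.4, 0.4, -1.7]
finger_gap: 20.1
```

```bash
python3 -m handwheel '[[0,0,0,10],[0,0,0.0006,20],[0,0,0.0012,30],[0,0,0.0018,40],[0,0,0.0018,40]]' - 40; python3 -c "
from h import *
print(read_state()['moment'],read_state()['joints'][5])"
```

```text
clock: 8.62
eef_pos: [613.1, -42.7, 231.0]
eef_rot: [-3.138, 0.006, 0.797]
wrist_force: [-5.0, 0.8, -0.0]
finger_gap: 19.7
[0.14887648 1.31992194 0.12678811] 0.6464935238399228
```

```bash
python3 -m handwheel '[[-0.0007,-0.0007,0.0006,10],[-0.0007,-0.0007,0.0012,20],[-0.0007,-0.0007,0.0018,30],[-0.0007,-0.0007,0.0025,40],[-0.0007,-0.0007,0.0025,40]]'; python3 -c "
from h import *
print(read_state()['moment'],read_state()['joints'][5])"
```

```text
clock: 9.25
eef_pos: [612.2, -42.1, 228.5]
eef_rot: [3.141, 0.006, 0.104]
wrist_force: [-0.6, 5.2, -1.0]
finger_gap: 20.1
[1.1912719  0.1498571  0.02951982] 1.3397886778668449
```

```bash
python3 -m handwheel '[[0,0,0,-7],[0,0,-0.01,-7],[0,0,-0.03,-7],[0,0,-0.055,-17],[0,0,-0.055,-27]]'; python3 -c "
from h import *
todo((525,129.5,160),34.7);todo((525,129.5,285),34.7)"
```

```text
clock: 9.88
eef_pos: [613.3, -42.5, 286.6]
eef_rot: [3.141, 0.003, 0.581]
wrist_force: [0.1, 0.1, -2.2]
finger_gap: 19.8
rows shift [ 0.0209 -0.1923  0.1264] turn -1.4
rows shift [ 0.0206 -0.1922  0.0014] turn -1.4
```

```bash
python3 -m handwheel '[[0.007,-0.06,0,-1],[0.014,-0.12,0.03,-1],[0.021,-0.175,0.06,-1],[0.021,-0.192,0.11,-1],[0.021,-0.192,0.126,-1]]'; python3 - <<'E'
from h import *
c=cams.get_calibration('wrist');im=cams.camera('wrist');im=cams.camera('wrist');cv2.imwrite('pics/w4.png',im[:,:,::-1])
print(read_state()['eef_pos'],proj(c,cw(0,0,95)))
a=cv2.imread('pics/w2.png')[220:270,490:550]
cr=np.hstack([a,im[220:270,490:550,::-1]]);cv2.imwrite('pics/w4c.png',cv2.resize(cr,None,fx=6.6,fy=6.6,interpolation=cv2.INTER_CUBIC))
E
```

```text
clock: 10.5
eef_pos: [524.0, 130.0, 158.9]
eef_rot: [-3.141, 0.005, 0.601]
wrist_force: [0.1, 0.1, -1.6]
finger_gap: 19.5
[525.50426119 128.72649768 160.18844265] [532.10964826 246.71349529]
```

View pics/w4c.png

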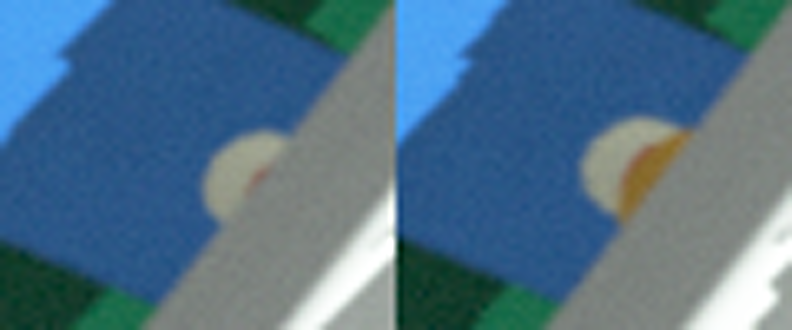

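The left half (before) shows the nose hanging free. The right half (now) shows the nose lower, with only a thin strip of red left below the brass. I measure both pictures along the screw axis.

```bash
python3 - <<'E'
from h import *
from scipy.ndimage import map_coordinates
c=cams.get_calibration('wrist')
p0=proj(c,cw(0,0,86));p1=proj(c,cw(0,0,96));k=np.linalg.norm(p1-p0)/10;ax=(p1-p0)/np.linalg.norm(p1-p0);pe=np.array([-ax[1],ax[0]])
print('px/mm',k,ax)
o1=cv2.imread('pics/w2.png')[:,:,::-1];o2=cv2.imread('pics/w4.png')[:,:,::-1]
g=[cv2.cvtColor(np.ascontiguousarray(o),cv2.COLOR_RGB2GRAY).astype(np.float32) for o in(o1,o2)]
w=slice(190,300),slice(450,520)
print('static shift',cv2.phaseCorrelate(g[0][w].copy(),g[1][w].copy()))
for n,o in(('w2',o1),('w4',o2)):
    hs=o.astype(int);m=((hs[:,:,0]>hs[:,:,2]-10)&(hs[:,:,0]>90)).astype(np.uint8);m[:220]=0;m[270:]=0;m[:,:505]=0;m[:,550:]=0
    pts=np.argwhere(m)[:,::-1]; 
    for off in(-2,-1,0,1,2):
        base=np.array([525.,248.])+off*pe
        t=np.arange(-12,14,1.);P=base+t[:,None]*ax
        rgb=[map_coordinates(o[:,:,i].astype(float),[P[:,1],P[:,0]],order=1).astype(int) for i in range(3)]
        print(n,off,' '.join(f'{r-b}/{gg-b}' for r,gg,b in zip(*rgb)))
E
```

```text
px/mm 1.039375735511673 [0.88683289 0.46209027]
static shift ((0.43022202393860454, -0.12885725625897493), 0.8998969422446357)
w2 -2 -93/-49 -93/-49 -92/-49 -93/-46 -92/-48 -92/-49 -82/-44 -41/-21 -1/7 13/18 14/18 12/17 15/19 15/16 23/10 12/6 -1/3 -2/4 -2/5 -2/4 -2/3 -1/3 1/4 0/5 -1/4 -1/4
w2 -1 -92/-48 -94/-49 -92/-48 -93/-48 -94/-49 -93/-49 -89/-46 -51/-26 -4/4 9/15 12/15 12/16 13/18 17/18 19/13 8/5 -2/3 -2/5 -2/4 -2/4 -2/3 -2/2 0/5 -2/4 -2/4 -4/4
w2 0 -91/-47 -89/-46 -92/-47 -94/-47 -95/-50 -93/-50 -85/-46 -50/-26 -10/0 10/15 13/17 13/18 12/18 15/17 14/10 5/6 -1/3 -2/3 -1/4 -1/4 -3/3 -2/3 -1/5 -2/3 -2/4 -3/5
w2 1 -91/-47 -91/-48 -93/-50 -93/-50 -92/-49 -91/-48 -86/-47 -56/-31 -8/2 11/15 13/17 13/17 13/17 12/16 8/12 2/5 -2/4 -1/4 -2/4 -3/4 -2/4 -2/5 -2/3 -3/2 -3/4 -4/4
w2 2 -93/-47 -91/-49 -93/-51 -93/-50 -95/-50 -91/-49 -89/-47 -68/-37 -28/-12 3/9 12/16 13/16 14/15 10/15 3/11 -2/4 -3/3 -2/3 -2/4 -2/3 -1/5 -3/3 -1/5 -1/5 -2/5 -2/5
w4 -2 -92/-49 -93/-50 -91/-48 -69/-38 -22/-7 6/12 12/17 12/17 13/17 15/16 31/18 69/39 86/59 91/62 78/53 40/28 8/9 0/5 -2/5 -2/5 -3/1 -4/3 -1/5 -3/3 -3/3 -3/4
w4 -1 -91/-47 -90/-48 -91/-49 -70/-38 -26/-10 6/12 12/18 14/19 13/17 15/17 34/20 66/38 86/57 86/59 69/46 29/20 2/6 1/6 -3/4 -2/5 -3/3 -4/2 -2/4 -3/4 -5/2 -2/5
w4 0 -91/-47 -92/-48 -93/-50 -74/-41 -27/-9 2/9 12/18 13/18 11/15 14/18 27/22 59/33 85/55 85/58 61/41 23/17 3/7 -1/5 0/5 -1/5 -2/3 -2/2 -3/4 -2/6 -3/4 -3/6
w4 1 -92/-48 -95/-52 -94/-51 -79/-43 -45/-22 -11/-1 7/13 12/16 15/18 15/19 25/20 50/32 74/50 80/55 58/40 20/16 0/4 -3/1 -1/4 -2/4 -3/4 -3/5 -1/6 -1/4 -1/5 -1/6
w4 2 -92/-47 -91/-51 -90/-48 -92/-50 -73/-39 -36/-17 -10/3 7/13 15/20 14/18 22/21 40/30 66/45 79/52 54/36 17/14 1/6 0/4 -2/2 -4/3 -3/4 1/7 -2/6 -2/5 -1/4 -2/4
```

```bash
python3 - <<'E'
from h import *
from scipy.ndimage import map_coordinates
c=cams.get_calibration('wrist')
o=cv2.imread('pics/w4.png')[:,:,::-1]
ax=np.array([.887,.462]);pe=np.array([-.462,.887])
cam=-np.array(c['R']).T@c['t'];hd=np.r_[S,90]-cam;print('elev',np.degrees(np.arctan2(-hd[2],np.hypot(*hd[:2]))))
b=np.r_[S,90];h=np.r_[hd[:2]/np.hypot(*hd[:2]),0];sd=np.array([-h[1],h[0],0])
for nm,v in(('toward cam',-h),('side',sd),('up',np.array([0,0,1]))): d=(proj(c,b+v*3)-proj(c,b))/3;print(nm,'px/mm along ax,pe',d@ax,d@pe)
for t in(-5,-4,-3,-2,-1,0,1,2,3):
    q=np.arange(-11,10,1.);P=np.array([525.,248.])+t*ax+q[:,None]*pe
    r,gg,bl=[map_coordinates(o[:,:,i].astype(float),[P[:,1],P[:,0]],order=1).astype(int) for i in range(3)]
    print(t,' '.join(f'{x}/{y}' for x,y in zip(r-bl,gg-bl)))
E
```

```text
elev 48.68060559792966
toward cam px/mm along ax,pe -1.1747451552521908 -0.00018473396133023668
side px/mm along ax,pe 0.20698637379242177 -1.3239789175138341
up px/mm along ax,pe 1.04306009077823 0.00016402589239883667
-5 -94/-48 -70/-37 -34/-13 -6/6 9/16 13/18 11/18 14/21 14/19 12/17 14/19 13/18 12/16 7/13 -7/3 -44/-22 -83/-45 -93/-51 -94/-49 -89/-49 -91/-50
-4 -77/-42 -40/-21 -5/5 12/17 15/21 15/19 13/18 11/17 11/17 13/17 13/17 11/15 15/18 15/20 4/14 -30/-13 -73/-41 -91/-50 -94/-48 -91/-48 -92/-50
-3 -63/-35 -13/-2 10/15 16/20 13/18 13/19 14/18 15/17 15/16 15/16 15/17 14/18 15/19 14/18 6/13 -17/-3 -63/-33 -89/-48 -93/-50 -93/-49 -92/-48
-2 -45/-23 -1/8 14/18 16/19 14/17 19/17 26/17 29/17 33/18 31/18 34/20 27/22 25/20 22/21 15/17 -6/4 -50/-26 -86/-46 -93/-50 -92/-48 -92/-50
-1 -31/-10 3/12 14/18 18/19 29/20 43/21 53/23 66/31 67/35 69/39 66/38 59/33 50/32 40/30 31/27 8/11 -49/-27 -85/-46 -97/-51 -92/-49 -94/-50
0 -26/-9 10/17 20/21 33/25 56/29 72/37 80/45 85/52 86/55 86/59 86/57 85/55 74/50 66/45 55/39 26/21 -23/-11 -69/-38 -87/-48 -85/-46 -81/-44
1 -11/0 22/23 40/32 61/41 80/50 88/56 87/60 89/60 90/62 91/62 86/59 85/58 80/55 79/52 66/46 53/38 8/8 -42/-24 -58/-33 -54/-29 -46/-24
2 1/7 48/36 74/52 85/58 90/61 87/59 87/58 83/56 82/55 78/53 69/46 61/41 58/40 54/36 43/30 31/22 13/11 -8/-1 -25/-12 -14/-5 -13/-3
3 30/21 67/45 81/54 81/57 78/54 66/45 58/38 54/36 47/32 40/28 29/20 23/17 20/16 17/14 11/14 5/6 4/7 -1/4 -4/3 -3/5 -3/3
```

```bash
python3 -m handwheel '[[0,0,-0.06,-10],[0,0.01,-0.12,-20],[-0.01,0.07,-0.123,-30],[-0.03,0.13,-0.123,-40],[-0.05,0.185,-0.123,-50]]' >/dev/null; python3 -c "
from h import *
todo((614.1,-85.5,281.7),96.6)"
```

```text
rows shift [-0.0287  0.0275  0.0046] turn -12.2
```

```bash
python3 -m handwheel '[[-0.029,0.027,0.004,-10],[-0.029,0.027,0.004,-12],[-0.029,0.027,0.004,-12]]'
python3 - <<'E'
from h import *
cams.camera('wrist');s=read_state();c=cams.get_calibration('wrist');im=cams.camera('wrist');cv2.imwrite('pics/w5.png',im[:,:,::-1])
print(s['eef_pos'],s['eef_rot'])
np.save('c5.npy',c,allow_pickle=True)
a=cv2.imread('pics/w3.png')[111:191,234:314]
cv2.imwrite('pics/w5c.png',cv2.resize(np.hstack([a,im[111:191,234:314,::-1]]),None,fx=5,fy=5,interpolation=cv2.INTER_CUBIC))
E
```

```text
clock: 11.6
eef_pos: [613.6, -86.3, 283.7]
eef_rot: [3.14, 0.004, 1.681]
wrist_force: [1.0, -0.5, -1.0]
finger_gap: 19.9
[613.54478266 -85.66818062 283.64211675] [3.13971192 0.00365789 1.68102236]
```

View pics/w5c.png

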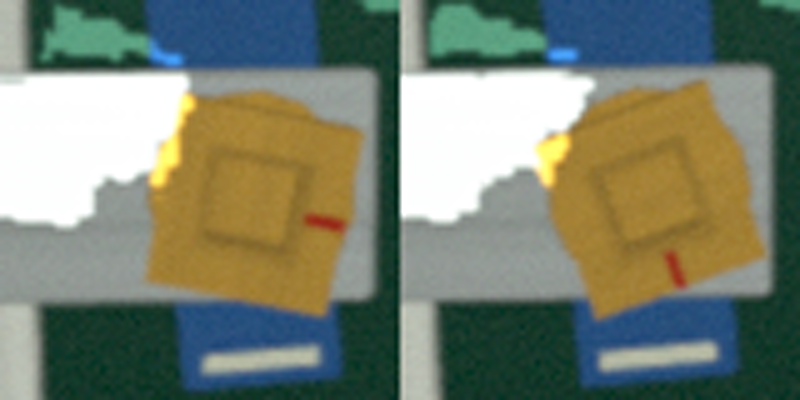

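```bash
cat > nose.py <<'E'
from h import *
from scipy.ndimage import map_coordinates
ax=np.array([.887,.462]);pe=np.array([-.462,.887])
def tip(f):
    o=cv2.imread(f)[:,:,::-1].astype(float);q=o[:,:,0]-o[:,:,2];out=[]
    for off in np.arange(-7,3.1,.5):
        t=np.arange(-16,0,.1);P=np.array([525.,248.])+t[:,None]*ax+off*pe
        v=map_coordinates(q,[P[:,1],P[:,0]],order=1);i=np.argmax(v>-40);out.append((off,t[i]))
    out=np.array(out);k=np.polyfit(out[:,0],out[:,1],2);v=-k[1]/2/k[0];return v,np.polyval(k,v),k[0]
def stat(f,g):
    G=[cv2.cvtColor(cv2.imread(x),cv2.COLOR_BGR2GRAY).astype(np.float32) for x in(f,g)]
    for w in((slice(190,300),slice(440,515)),(slice(200,240),slice(450,520)),(slice(150,330),slice(420,510))):
        s,r=cv2.phaseCorrelate(G[0][w].copy(),G[1][w].copy(),cv2.createHanningWindow((w[1].stop-w[1].start,w[0].stop-w[0].start),cv2.CV_32F));print('static ax,pe',np.dot(s,ax).round(2),np.dot(s,pe).round(2),round(r,2))
E
python3 - <<'E'
from nose import *
print(tip('pics/w2.png'),tip('pics/w4.png'));stat('pics/w2.png','pics/w4.png')
c3=cams.get_calibration('wrist')
def ang(P,off):
    Q=np.array([onz(c3,234+(x-off)/5,111+y/5,168)[:2] for x,y in P]);e=np.diff(Q,axis=0);return (np.degrees(np.arctan2(e[:,1],e[:,0]))%90).round(1)
print(ang([(147,282),(326,315),(362,132)],0),ang([(597,317),(765,258),(707,80)],400))
E
```

```text
(np.float64(-1.3448364888123956), np.float64(-4.891517559631159), np.float64(0.06561264822134369)) (np.float64(-2.107488836751688), np.float64(-8.416043038547361), np.float64(0.07853428036494366))
static ax,pe 0.98 -0.72 1.01
static ax,pe 0.48 -0.42 0.99
static ax,pe 0.71 -0.5 1.0
[85.8 86.2] [25.9 25.5]
```

```bash
python3 -c "
from h import *
todo((613.7,-42.2,250),115.7)"
```

```text
rows shift [0.0429 0.0049 0.0333] turn -19.3
```

```bash
python3 -m handwheel '[[0.043,0.005,0,-10],[0.043,0.005,0.02,-19.3],[0.043,0.005,0.033,-19.3],[0.043,0.005,0.033,-19.3]]'; python3 -c "
from h import *
todo((613.7,-42.2,230),115.7)"
```

```text
clock: 12.2
eef_pos: [613.4, -42.1, 249.8]
eef_rot: [-3.141, 0.003, 2.015]
wrist_force: [-0.8, -0.3, -1.8]
finger_gap: 19.7
rows shift [-0.0002  0.0002  0.0198] turn -0.3
```

```bash
python3 -m handwheel '[[0,0,0.005,0],[0,0,0.010,0],[0,0,0.015,0],[0,0,0.02,0],[0,0,0.02,0]]'
```

```text
clock: 12.82
eef_pos: [613.3, -42.1, 229.3]
eef_rot: [-3.14, 0.003, 2.014]
wrist_force: [-0.3, 0.1, -1.0]
finger_gap: 19.8
```

```bash
python3 -m handwheel '[[0,0,0,10],[0,0,0,20],[0,0,0.0008,30],[0,0,0.0014,40],[0,0,0.0016,43]]'; python3 -m handwheel '[[0,0,0,0],[0,0,0,0],[0,0,0,-8],[0,0,-0.02,-12],[0,0,-0.055,-12]]'; python3 -c "
from h import *
todo((525,129.5,160),34.7)"
```

```text
clock: 13.45
eef_pos: [613.1, -42.6, 228.0]
eef_rot: [3.141, 0.004, 1.26]
wrist_force: [-1.8, -2.0, 0.5]
finger_gap: 19.9
clock: 14.08
eef_pos: [612.9, -42.2, 282.7]
eef_rot: [-3.14, 0.004, 1.472]
wrist_force: [0.2, -0.2, -2.0]
finger_gap: 20.2
rows shift [ 0.1626 -0.1042  0.1223] turn 49.6
```

```bash
python3 -m handwheel '[[-0.043,-0.004,0,-10],[-0.043,-0.004,0,-12],[-0.043,-0.004,0,-12]]'
cat >> nose.py <<'E'
def head(f,c,z):
    im=cv2.imread(f)[:,:,::-1].copy();hs=cv2.cvtColor(im,cv2.COLOR_RGB2HSV)
    m=((hs[:,:,0]<8)|(hs[:,:,0]>172))&(hs[:,:,1]>150)&(hs[:,:,2]>90);m[:100]=0;m[210:]=0;m[:,:220]=0;m[:,330:]=0
    r=np.argwhere(m).mean(0)[::-1];M=onz(c,*r,z)
    # edges of the head: angle from brass Canny lines
    b=blobs(im,*BRASS)[0];b[:90]=0;b[220:]=0;b[:,:220]=0;b[:,340:]=0
    b=cv2.morphologyEx(b|(m*255).astype(np.uint8),cv2.MORPH_CLOSE,np.ones((5,5)))
    return r,m.sum(),M,c
E
python3 - <<'E'
from nose import *
cams.camera('wrist');c=cams.get_calibration('wrist');im=cams.camera('wrist');cv2.imwrite('pics/w6.png',im[:,:,::-1])
c5=np.load('c5.npy',allow_pickle=True).item()
for f,cc,z in(('pics/w5.png',c5,164),('pics/w6.png',c,162.4)):
    r,n,M,_=head(f,cc,z);d=M[:2]-S;print(f,r,n,M.round(1),np.hypot(*d).round(1),np.degrees(np.arctan2(d[1],d[0])).round(1))
print(read_state()['eef_pos'])
todo((525,129.5,160),34.7)
E
```

```text
clock: 14.45
eef_pos: [604.7, -84.2, 282.8]
eef_rot: [-3.139, 0.003, 1.68]
wrist_force: [0.2, -0.2, -1.4]
finger_gap: 19.9
pics/w5.png [288.83333333 165.33333333] 6 [619.3 -54.  164. ] 13.3 -66.7
pics/w6.png [293.25 168.5 ] 8 [614.2 -54.7 162.4] 12.9 -89.1
[604.81059398 -83.8259089  282.71910487]
rows shift [ 0.2211 -0.0556  0.1222] turn 61.6
```

```bash
python3 -m handwheel '[[0.05,-0.01,0,10],[0.11,-0.02,0,20],[0.16,-0.035,0.04,30],[0.21,-0.05,0.08,40],[0.221,-0.055,0.12,50]]'; python3 -c "
from h import *
todo((525,129.5,160),34.7)"
```

```text
clock: 15.18
eef_pos: [524.6, 132.4, 161.6]
eef_rot: [3.141, 0.003, 0.804]
wrist_force: [0.7, 0.1, -2.2]
finger_gap: 19.9
rows shift [-0.0018  0.0023  0.0016] turn 11.4
```

```bash
python3 -m handwheel '[[-0.002,0.002,0.001,10],[-0.002,0.002,0.001,11.6],[-0.002,0.002,0.001,11.6]]'; python3 - <<'E'
from nose import *
cams.camera('wrist');im=cams.camera('wrist');cv2.imwrite('pics/w7.png',im[:,:,::-1])
print(tip('pics/w4.png'),tip('pics/w7.png'));stat('pics/w4.png','pics/w7.png');print(read_state()['eef_pos'],read_state()['eef_rot'])
cr=np.hstack([cv2.imread('pics/w4.png')[220:270,490:550],im[220:270,490:550,::-1]]);cv2.imwrite('pics/w7c.png',cv2.resize(cr,None,fx=6.6,fy=6.6,interpolation=cv2.INTER_CUBIC))
E
```

```text
clock: 15.55
eef_pos: [525.0, 129.7, 161.2]
eef_rot: [3.14, 0.001, 0.605]
wrist_force: [-0.3, 0.2, -1.4]
finger_gap: 19.9
(np.float64(-2.107488836751688), np.float64(-8.416043038547361), np.float64(0.07853428036494366)) (np.float64(0.45531892123287115), np.float64(-11.848676955335296), np.float64(0.05553805462272259))
static ax,pe -1.53 1.16 1.01
static ax,pe -1.92 1.9 0.97
static ax,pe -2.0 1.33 0.98
[524.96527504 129.5405679  161.11050192] [3.13974040e+00 1.52531603e-03 6.03962864e-01]
```

View pics/w7c.png

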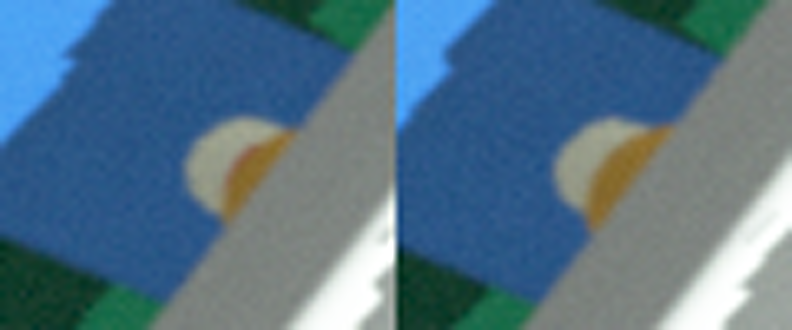

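```bash
cat > reg.py <<'E'
from nose import *
def load(f): return cv2.imread(f)
def sharp(g): return cv2.GaussianBlur(g,(0,0),1)
def reg(ref,im):
    A,B=[sharp(cv2.cvtColor(x,cv2.COLOR_BGR2GRAY)) for x in(ref,im)]
    m=np.zeros(A.shape,np.uint8);m[195:275,440:512]=255
    W=np.eye(2,3,dtype=np.float32)
    cc,W=cv2.findTransformECC(A,B,W,cv2.MOTION_EUCLIDEAN,(cv2.TERM_CRITERIA_EPS|cv2.TERM_CRITERIA_COUNT,300,1e-7),m,5)
    return cc,W,cv2.warpAffine(im,W,(560,420),flags=cv2.INTER_CUBIC|cv2.WARP_INVERSE_MAP)
def prof(o):
    o=o[:,:,::-1].astype(float);q=o[:,:,0]-o[:,:,2];res=[]
    for off in(-5,-4,-3,-2,-1,0,1):
        t=np.arange(-16,6,.05);P=np.array([525.,248.])+t[:,None]*ax+off*pe
        v=map_coordinates(q,[P[:,1],P[:,0]],order=1);res.append((t[np.argmax(v>-40)],t[np.argmax(v>45)]))
    return np.array(res).round(2)
E
python3 - <<'E'
from reg import *
r=load('pics/w2.png');print(prof(r).T[0])
for f in('w4','w7'):
    cc,W,x=reg(r,load(f'pics/{f}.png'));print(f,cc,W.round(4).tolist());p=prof(x);print(p.T);cv2.imwrite(f'pics/{f}r.png',x)
E
```

```text
[-4.   -4.45 -4.9  -4.95 -4.75 -4.75 -4.65]
w4 0.9997249031506316 [[1.0, 0.00559999980032444, -0.36579999327659607], [-0.00559999980032444, 1.0, 2.5715999603271484]]
[[-8.1  -8.5  -8.85 -9.1  -9.05 -9.05 -8.9 ]
 [-1.65 -2.   -2.25 -2.35 -2.3  -2.3  -2.15]]
w7 0.9980220461705932 [[1.0, 0.004100000020116568, -2.556999921798706], [-0.004100000020116568, 1.0, 2.3320000171661377]]
[[ -9.4   -9.85 -10.2  -10.5  -10.6  -10.6  -10.55]
 [ -3.5   -3.9   -4.15  -4.2   -4.4   -4.4   -4.35]]
```

```bash
cat >> reg.py <<'E'
def rel(o):
    o=o[:,:,::-1].astype(float);q=o[:,:,0]-o[:,:,2];g=o[:,:,1]-o[:,:,2];res=[]
    for off in np.arange(-7,3.1,.5):
        t=np.arange(-18,8,.05);P=np.array([525.,248.])+t[:,None]*ax+off*pe
        f=lambda a:map_coordinates(a,[P[:,1],P[:,0]],order=1)
        res.append((off,t[np.argmax(f(q)>-40)],t[np.argmax(f(g)>38)]))
    res=np.array(res);d=res[:,2]-res[:,1];return d.round(2)
E
python3 - <<'E'
from reg import *
for f in('w4','w7'): print(rel(load(f'pics/{f}.png')))
todo((613.6,-85.5,283),96.6)
E
```

```text
[7.15 7.25 7.3  7.5  7.5  7.45 7.5  7.5  7.5  7.45 7.35 7.25 7.3  7.4
 7.5  7.4  7.3  7.05 6.65 6.3  6.15]
[5.55 5.65 6.   6.15 6.2  6.2  6.1  6.1  6.2  6.2  6.3  6.45 6.5  6.55
 6.45 6.35 6.45 6.45 6.4  6.4  6.25]
rows shift [-0.0494  0.2276 -0.1214] turn -62.0
```

Registered against the block, the nose was still free in w4: it had travelled 4.0 mm and the screw 4.0 mm. In w7 the brass end is about 1.05 mm nearer the tip, so about 0.95 mm (14°) remains. I go back for it.

```bash
python3 -m handwheel '[[0,0,-0.06,-10],[0,0.01,-0.10,-20],[-0.01,0.07,-0.105,-30],[-0.02,0.13,-0.105,-40],[-0.02,0.19,-0.105,-50]]' >/dev/null; python3 -c "
from h import *
todo((613.3,-42.4,250),93.3)"
```

```text
rows shift [-0.0026 -0.0036  0.0174] turn -8.3
```

```bash
python3 -m handwheel '[[-0.003,-0.004,0,-8.3],[-0.003,-0.004,0.01,-8.3],[-0.003,-0.004,0.018,-8.3],[-0.003,-0.004,0.018,-8.3]]'; python3 -c "
from h import *
todo((613.3,-42.4,228.5),93.3)"
```

```text
clock: 16.77
eef_pos: [612.5, -42.1, 248.6]
eef_rot: [-3.141, 0.002, 1.628]
wrist_force: [-0.9, -0.2, -1.5]
finger_gap: 19.9
rows shift [-0.0003  0.0008  0.0201] turn -0.0
```

```bash
python3 -m handwheel '[[0,0.0008,0.005,0],[0,0.0008,0.010,0],[0,0.0008,0.015,0],[0,0.0008,0.02,0],[0,0.0008,0.02,0]]' ;python3 -m handwheel '[[0,0,0,10],[0,0,0,20],[0,0,0.0004,29],[0,0,0.001,34.5],[0,0,0.001,34.5]]'; python3 -m handwheel '[[0,0,0,-8],[0,0,-0.005,-10],[0,0,-0.03,-20],[0,0,-0.055,-25],[0,0,-0.055,-25]]';python3 -c "
from h import *
todo((613.3,-85,283),96.6)"
```

```text
clock: 17.4
eef_pos: [613.2, -42.0, 228.1]
eef_rot: [-3.141, 0.002, 1.628]
wrist_force: [-0.3, -0.8, -1.7]
finger_gap: 19.7
clock: 18.02
eef_pos: [612.9, -42.5, 227.4]
eef_rot: [3.141, 0.003, 1.026]
wrist_force: [-4.5, -4.2, -0.2]
finger_gap: 20.3
clock: 18.65
eef_pos: [613.6, -42.2, 284.4]
eef_rot: [3.139, 0.003, 1.462]
wrist_force: [-0.2, -0.9, -2.4]
finger_gap: 19.7
rows shift [-0.0426  0.0043  0.0015] turn -12.9
```

```bash
python3 -m handwheel '[[-0.042,0.004,0,-10],[-0.042,0.004,0,-13],[-0.042,0.004,0,-13]]'>/dev/null
python3 - <<'E'
from nose import *
cams.camera('wrist');c=cams.get_calibration('wrist');im=cams.camera('wrist');cv2.imwrite('pics/w8.png',im[:,:,::-1])
r,n,M,_=head('pics/w8.png',c,161.5);d=M[:2]-S;print(r,n,M.round(1),np.hypot(*d).round(1),np.degrees(np.arctan2(d[1],d[0])).round(1))
todo((525,129.5,160),34.7)
E
```

```text
[280.5 166.5] 6 [611.3 -54.6 161.5] 13.1 -102.0
rows shift [ 0.2226 -0.0629  0.1229] turn 61.9
```

```bash
python3 -m handwheel '[[0.05,-0.01,0,10],[0.11,-0.02,0,20],[0.16,-0.035,0.04,30],[0.21,-0.05,0.08,40],[0.222,-0.062,0.122,50]]' >/dev/null; python3 -c "
from h import *
todo((525,129.5,160),34.7)"
```

```text
rows shift [-0.0016  0.0015  0.0001] turn 11.6
```

```bash
python3 -m handwheel '[[-0.0016,0.0015,0,10],[-0.0016,0.0015,0,11.6],[-0.0016,0.0015,0,11.6],[-0.0016,0.0015,0,11.6]]'; python3 - <<'E'
from reg import *
cams.camera('wrist');im=cams.camera('wrist');cv2.imwrite('pics/w9.png',im[:,:,::-1])
for f in('w4','w7','w9'): print(f,rel(load(f'pics/{f}.png')))
r=load('pics/w7.png');cc,W,x=reg(r,load('pics/w9.png'));print(cc,prof(r).T,prof(x).T)
cr=np.hstack([cv2.imread('pics/w7.png')[220:270,490:550],im[220:270,490:550,::-1]]);cv2.imwrite('pics/w9c.png',cv2.resize(cr,None,fx=6.6,fy=6.6,interpolation=cv2.INTER_CUBIC))
E
```

```text
clock: 20.25
eef_pos: [525.2, 129.3, 160.5]
eef_rot: [3.138, -0.002, 0.608]
wrist_force: [0.4, -0.6, -2.2]
finger_gap: 19.7
w4 [7.15 7.25 7.3  7.5  7.5  7.45 7.5  7.5  7.5  7.45 7.35 7.25 7.3  7.4
 7.5  7.4  7.3  7.05 6.65 6.3  6.15]
w7 [5.55 5.65 6.   6.15 6.2  6.2  6.1  6.1  6.2  6.2  6.3  6.45 6.5  6.55
 6.45 6.35 6.45 6.45 6.4  6.4  6.25]
w9 [4.3  4.35 4.6  4.8  4.95 5.1  5.25 5.4  5.5  5.6  5.6  5.55 5.6  5.6
 5.6  5.65 5.7  5.6  5.5  5.45 5.3 ]
0.9995348531694572 [[-10.35 -10.7  -11.15 -11.5  -11.8  -11.85 -11.85]
 [ -4.3   -4.8   -5.25  -5.4   -5.5   -5.65  -5.7 ]] [[-10.3  -10.9  -11.35 -11.65 -11.8  -11.85 -11.85]
 [ -5.25  -5.6   -5.95  -6.2   -6.4   -6.6   -6.65]]
```

View pics/w9c.png

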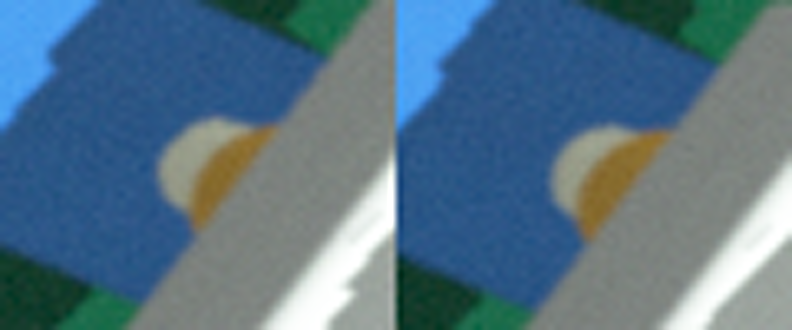

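```bash
python3 - <<'E'
from reg import *
I={f:load(f'pics/{f}.png') for f in('w2','w4','w7','w9')}
for a,b in(('w2','w4'),('w2','w7'),('w2','w9'),('w4','w7'),('w4','w9')):
    cc,W,x=reg(I[a],I[b]);d=prof(x)-prof(I[a]);print(a,b,round(cc,4),'nose',d[:,0].mean().round(2),'brass',d[:,1].mean().round(2))
E
```

```text
w2 w4 0.9997 nose -4.16 brass 13.86
w2 w7 0.998 nose -5.61 brass 11.87
w2 w9 0.9982 nose -5.62 brass 11.05
w4 w7 0.9984 nose -1.47 brass -2.04
w4 w9 0.9985 nose -1.38 brass -2.86
```

Between w7 and w9 the nose stayed put, which confirms contact, while the brass went down 0.87 mm against the 0.86 mm expected. Nose compression now measures about 1.7–1.8 mm, so I nudge the screw about 4° (0.27 mm) more.

```bash
python3 -m handwheel '[[0,0,-0.06,-10],[0,0.01,-0.10,-20],[-0.01,0.07,-0.105,-30],[-0.02,0.13,-0.105,-40],[-0.02,0.19,-0.105,-45.5]]' >/dev/null; python3 -c "
from h import *
todo((613.3,-42.2,248),80)"
```

```text
rows shift [-0.0028 -0.0037  0.0187] turn 0.6
```

```bash
python3 -m handwheel '[[-0.003,-0.003,0,0],[-0.003,-0.003,0.01,0],[-0.003,-0.003,0.019,0],[-0.003,-0.003,0.019,0]]'; python3 -c "
from h import *
todo((613.2,-42.1,227.5),80)"
```

```text
clock: 21.48
eef_pos: [613.4, -41.4, 246.9]
eef_rot: [3.138, 0.002, 1.407]
wrist_force: [-0.3, 0.2, -3.0]
finger_gap: 19.5
rows shift [-0.0007 -0.0002  0.0194] turn 0.6
```

```bash
python3 -m handwheel '[[-0.0006,0,0.005,0],[-0.0006,0,0.010,0],[-0.0006,0,0.015,0],[-0.0006,0,0.0195,0],[-0.0006,0,0.0195,0]]' ;python3 -m handwheel '[[0,0,0,10],[0,0,0,19],[0,0,0,24],[0,0,0.0002,25.8],[0,0,0.0002,25.8]]'; python3 -m handwheel '[[0,0,0,-8],[0,0,-0.005,-10],[0,0,-0.03,-20],[0,0,-0.055,-30],[0,0,-0.055,-40]]';python3 -c "
from h import *
todo((613.3,-85,283),96.6)"
```

```text
clock: 22.1
eef_pos: [613.3, -42.1, 227.0]
eef_rot: [3.139, 0.002, 1.407]
wrist_force: [0.7, -1.1, -1.8]
finger_gap: 19.6
clock: 22.72
eef_pos: [612.8, -42.5, 226.7]
eef_rot: [3.139, 0.002, 0.957]
wrist_force: [-5.2, -3.2, -1.4]
finger_gap: 19.9
clock: 23.35
eef_pos: [613.4, -42.2, 284.5]
eef_rot: [3.136, 0.003, 1.66]
wrist_force: [0.2, 0.5, -2.2]
finger_gap: 19.8
rows shift [-0.0426 -0.004   0.0017] turn -1.5
```

```bash
python3 -m handwheel '[[-0.042,-0.004,0,-1],[-0.042,-0.004,0,-1],[-0.042,-0.004,0,-1]]'>/dev/null
python3 - <<'E'
from nose import *
cams.camera('wrist');c=cams.get_calibration('wrist');im=cams.camera('wrist');cv2.imwrite('pics/w10.png',im[:,:,::-1])
r,n,M,_=head('pics/w10.png',c,161.2);d=M[:2]-S;print(r,n,M.round(1),np.hypot(*d).round(1),np.degrees(np.arctan2(d[1],d[0])).round(1))
todo((525,129.5,160),34.7)
E
python3 -m handwheel '[[0.05,-0.01,0,10],[0.11,-0.02,0,20],[0.16,-0.035,0.04,30],[0.21,-0.05,0.08,40],[0.222,-0.062,0.122,50]]' >/dev/null; python3 -c "
from h import *
todo((525,129.5,160),34.7)"
```

```text
[278.16666667 166.5       ] 6 [610.4 -54.6 161.2] 13.3 -105.6
rows shift [ 0.2217 -0.0658  0.1237] turn 61.4
rows shift [-0.0045  0.0005  0.0012] turn 11.2
```

```bash
python3 -m handwheel '[[-0.0045,0.0005,0.001,10],[-0.0045,0.0005,0.001,11.2],[-0.0045,0.0005,0.001,11.2],[-0.0045,0.0005,0.001,11.2]]'; python3 - <<'E'
from reg import *
cams.camera('wrist');im=cams.camera('wrist');cv2.imwrite('pics/w11.png',im[:,:,::-1])
for f in('w9','w11'): print(f,rel(load(f'pics/{f}.png')))
r=load('pics/w9.png');cc,W,x=reg(r,load('pics/w11.png'));print(cc,(prof(x)-prof(r)).mean(0))
todo((458,313,270),2.4)
E
```

```text
clock: 24.95
eef_pos: [525.4, 129.5, 160.7]
eef_rot: [3.135, -0.006, 0.608]
wrist_force: [-0.2, -0.0, -2.7]
finger_gap: 19.7
w9 [4.3  4.35 4.6  4.8  4.95 5.1  5.25 5.4  5.5  5.6  5.6  5.55 5.6  5.6
 5.6  5.65 5.7  5.6  5.5  5.45 5.3 ]
w11 [3.   3.85 4.2  4.3  4.45 4.6  4.65 4.75 4.85 4.95 5.05 5.   5.   5.05
 5.05 5.2  5.4  5.45 5.3  5.25 5.25]
0.9997069698632218 [-0.1        -0.55714286]
rows shift [ 0.0501 -0.1885 -0.1104] turn 32.4
```

Compression now reads about 2.0–2.2 mm, so the setting is done. Next I return the driver to its holder.

```bash
python3 -m handwheel '[[0.01,-0.03,-0.04,10],[0.03,-0.09,-0.06,20],[0.05,-0.14,-0.06,30],[0.05,-0.1885,-0.06,32.4],[0.05,-0.1885,-0.06,32.4]]'; python3 -c "
from h import *
todo((457.2,312.7,155),2.4)"
```

```text
clock: 25.68
eef_pos: [456.7, 315.2, 219.7]
eef_rot: [3.14, -0.008, 0.046]
wrist_force: [0.9, -0.1, -0.8]
finger_gap: 19.6
rows shift [-0.0002  0.0024  0.0647] turn 0.2
```

```bash
python3 -m handwheel '[[0,0.0024,0.03,0],[0,0.0024,0.06,0],[0,0.0024,0.065,0],[0,0.0024,0.065,0]]'; python3 -c "
from h import *
todo((457.2,312.7,93),2.4)"
```

```text
clock: 26.18
eef_pos: [457.9, 312.5, 155.4]
eef_rot: [3.14, -0.008, 0.045]
wrist_force: [-1.3, 0.0, -1.8]
finger_gap: 19.8
rows shift [-0.0012 -0.0004  0.0624] turn 0.2
```

```bash
python3 -m handwheel '[[-0.001,0,0.012,0],[-0.001,0,0.024,0],[-0.001,0,0.036,0],[-0.001,0,0.036,0]]'; python3 -c "
from h import *
todo((457.2,312.7,92.5),2.4)"
```

```text
clock: 26.68
eef_pos: [456.8, 312.1, 118.3]
eef_rot: [3.139, -0.007, 0.045]
wrist_force: [0.5, -0.6, -1.8]
finger_gap: 19.7
rows shift [ 0.0003 -0.0006  0.0258] turn 0.2
```

```bash
python3 -m handwheel '[[0,0,0.012,0],[0,0,0.021,0],[0,0,0.0245,0],[0,0,0.026,0],[0,0,0.026,0]]'
```

```text
clock: 27.3
eef_pos: [457.0, 312.1, 92.4]
eef_rot: [3.139, -0.007, 0.045]
wrist_force: [-0.0, 1.1, -1.3]
finger_gap: 19.9
```

```bash
python3 -m handwheel '[[0,0,0.0005,0],[0,0,0.001,0],[0,0,0.001,0]]'; python3 -m handwheel '[[0,0,0.0003,0],[0,0,0.0006,0],[0,0,0.0006,0]]'
```

```text
clock: 27.68
eef_pos: [457.2, 312.2, 91.8]
eef_rot: [3.139, -0.007, 0.046]
wrist_force: [-0.5, -1.5, 3.7]
finger_gap: 19.9
clock: 28.05
eef_pos: [457.3, 312.2, 91.8]
eef_rot: [3.139, -0.008, 0.045]
wrist_force: [-3.4, -1.9, 8.3]
finger_gap: 19.5
```

Seated (contact force up). I release and rise.

```bash
python3 -m handwheel '[[0,0,0,0],[0,0,0,0],[0,0,0,0],[0,0,0,0],[0,0,0,0]]' 0.2; python3 -m handwheel '[[0,0,-0.02,0],[0,0,-0.06,0],[0,0,-0.11,0],[-0.03,0,-0.15,0],[-0.06,0,-0.15,0]]' ; python3 - <<'E'
from h import *
cams.camera('wrist')
im=cams.camera('wrist');t=cams.camera('top');s=cams.camera('scene')
c=cams.get_calibration('top')
for a,ce,r in blobs(t,*GREEN)[1]: print('driver top',ce,'was 170.3,229.8')
o=cv2.imread('pics/top0.png')
cv2.imwrite('pics/f.png',np.hstack([cv2.resize(im[:,:,::-1],(400,300)),cv2.resize(t[60:345,90:470,::-1],(400,300))]))
E
```

```text
clock: 28.68
eef_pos: [457.3, 312.2, 91.8]
eef_rot: [3.139, -0.008, 0.045]
wrist_force: [0.1, -1.7, 0.1]
finger_gap: 66.3
clock: 29.3
eef_pos: [396.3, 310.2, 244.2]
eef_rot: [-3.141, -0.012, 0.045]
wrist_force: [-0.4, -0.0, 0.3]
finger_gap: 75.4
driver top [171.4 227.4] was 170.3,229.8
```

View pics/f.png

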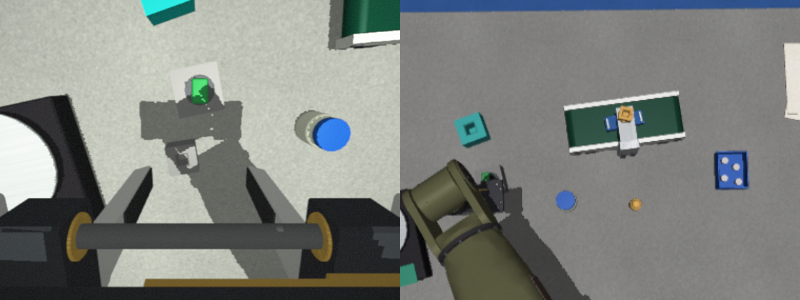

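The last picture shows the driver standing upright in its holder, with the jar, weight and block where they were and the gripper clear.

```bash
python3 -c "
from h import *
print(manip.sign_off())"
```

```text
the job is handed in; nothing more can be done
None
```

The stop screw is set: I measure the nose pushed in about 2.0–2.2 mm. The driver is back in its holder, and I handed the job in at about 29.5 s of the 51 s allowed.

I turned the screw clockwise in four steps, about 99° (6.6 mm) in all, lifting the driver out each time to look at the nose.

**Checks that agreed:**
- **Contact:** in the last two steps the nose stayed still to within 0.1 px while the brass end came down, so it is resting on the block. In the first of these the brass moved 0.87 mm against 0.86 mm expected.
- **Forces:** the readings I took stayed under 10 N.
- **Final pictures:** the driver stands upright in its holder. The jar, check weight and block looked unmoved; I judged these by eye only.

**Checks that were weaker or disagreed:**
- **Overall nose travel:** matching an early picture to later ones put it at about 5.4 mm, which would mean only about 1.2 mm of push-in. That matching also gave too much brass movement for the screw angle. I relied instead on the distance from brass end to nose tip within each picture, which does not depend on it.
- **Red band:** the brass rim hides it from the angle I could reach, so I could not confirm "half the band" directly.
- **Driver position:** from the top camera the green handle shifted by about 2.6 px, but the arm hid part of it. The wrist view showed it standing properly.

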